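Turn and wedge the loose hold-down peg of a jig

TASK

On the plywood hold-down jig one of the two wooden pegs is loose: it stands higher than the other and its finger is swung away. Turn it while pressing it down into its tapered hole, pressing from the start of the turn, until its finger lies squarely across the workpiece (the offcut lying in the jig) like that of the other peg and the peg is fully home, then let go so that it holds by itself; leave the workpiece lying in the jig.

Things in the scene. Friction and masses are not known exactly. Their poses are not given: they have to be found in the camera images.
- jig: Plywood board 150 x 220 x 12 mm, fixed; origin at the centre of its underside. y: its long side, along the workpiece. x: across the workpiece, from the two pegs (x = -38 mm, y = -55 and +55 mm; either may be the loose one) to the workpiece (centre x = +25 mm). Each peg stands in a wooden post 46 x 46 mm, top 33 mm above the worktop; low stops (top 24 mm) surround the workpiece.
- peg_grip (a point): Grip point of the loose peg: on its axis, in its upright wing, a flat wooden plate 14 mm thick, 40 mm long, reaching 14 mm above and 20 mm below this point; pinch the 14 mm from above. Below it is a round collar 38 mm wide and 10 mm thick, on which fingertips may push down. x axis: along wing and finger; z up. 77 mm above the worktop when the peg is up, 65 mm when home.
- peg_finger (a point): Near the free end of the loose peg's finger, 55 mm from the peg's axis. The finger is a level flat bar, 16 mm wide, 10 mm thick, at the collar's height (this point is at its mid thickness, 25 mm below the grip point), ending 62 mm from the axis.
- peg_press (a joint): How far the loose peg is pressed down, m: 0 = up (start), 0.012 = fully home (firm end). A light spring of about 3 N lifts it again unless it is wedged; the taper grips from about 3 mm on. The push needed grows to about 9 N at the end if the peg is not turning, and is less while it turns.
- peg_turn (a joint): Angle of the loose peg's finger about the vertical, rad, counterclockwise from above positive: 0 = straight across the workpiece (along the jig's +x axis). It starts between 0.9 and 1.35, so it is to be turned clockwise. It can turn from -1.0 to 1.6: nothing stops it at 0. It takes up to about 0.1 N m when the peg is home.
- set_peg_grip (a point): The same point on the other peg, which has the same shape, is already home with its finger across the workpiece, and cannot be moved; 65 mm above the worktop.
- workpiece: Loose light wood offcut 45 x 140 x 19 mm lying flat in the jig, its top 31 mm above the worktop; origin at the centre of its underside, long side along y. The finger of a peg that is home passes 4 mm above it.

How it is judged (in metres and radians):
On the way:
1. the loose peg is pressed at least 3 mm down while its finger still has at least 0.3 rad (17 degrees) to turn (value of joint peg_press above 0.003 m and value of joint peg_turn above 0.3 rad).
At the end, for the whole second after the job is handed in: The loose peg, released, stays pressed down by at least 8 of its 12 mm with its finger within 0.21 rad (12 degrees) of straight across the workpiece, and the workpiece lies at rest flat in the jig within 20 mm of where it was (value of joint peg_press above 0.008 m and value of joint peg_turn between -0.21 and 0.21 rad and z of workpiece in the frame of jig between 0.008 and 0.018 m and distance of workpiece from where it was at the start of the episode below 0.02 m and linear speed of workpiece below 0.02 m/s); the robot touches nothing.
It also fails if it takes over 32 s, if anything falls off the work surface, if the arm or the gripper's body presses on something with over 40 N, if the wrist force passes 120 N, or if a joint passes its speed limit or range.

ROBOT

A 6-joint arm with a two-finger parallel gripper is mounted at the origin on a cart in front of the work surface, level with it; the furniture and walls round the work are solid. World frame = base frame: x ahead of the robot, y to its left, z up, the work surface at z = 0. Lengths are in mm, angles in rad, forces in N, time in s.
With the tool pointing down it reaches from about 300 to 825 mm from the base axis. Payload 5.4 kg.
Tool frame: the origin (TCP) lies on the front face of the gripper's body, between the roots of the fingers; the fingertips stand 88 mm ahead of it and the grasp point (between the pads) lies 69 mm ahead of it; z points along the fingers, y is the line along which they close (so a half turn about z gives the same grasp; the last joint's range is limited). The gripper opens to 92 mm and grips with 3 to 60 N. Pads are 20 mm wide; open, the fingers measure 128 mm over their backs; the gripper's body (75 mm by 189 mm) begins 69 mm behind the grasp point.
Start: joints at [0.919, 0.158, 1.597, -0, 1.386, -0.21], TCP at [245.859, 519.769, 302.701] pointing down, gripper open.
Joint ranges: [-2.91, 2.91], [-0.94, 2.29], [0.18, 2.7], [-1.29, 4.43], [0.17, 2.64], [-3, 3]. Speed limits (rad/s): [2.57, 2.57, 3.14, 3.14, 3.14, 3.14].

INTERFACE

Orientations are given as [roll, pitch, yaw] about the fixed x, y, z axes, in that order (R = Rz(yaw) Ry(pitch) Rx(roll)).
In Python, from plant import * gives the robot as it stands.
- The arm moves only by the tool move_arm, never from a script. Its argument "series" is text: rows parted by semicolons, each of 7 numbers parted by spaces: the finger opening in cm, from 0 to 9.19, then the shift along the tool's x, y, z in cm, then the turn, a rotation vector about the tool's x, y, z in rad. In form: fingers x y z ax ay az; .... A call has 1 to 20 rows; each row is the pose to reach, as a shift and turn from the pose commanded when the call began, along the tool's axes at that moment; what a row does not reach only later rows make up. A row lasts 1/12 s, in which the tool goes at most 41.7 mm and 7.16 degrees, less where a joint would pass 70% of its speed; a pose out of reach is approached as far as the arm can. A call with a gripper value outside its range is refused whole. The fingers move at their own pace and stop on an object; "squeeze" is the grip in N (left out, the last holds). Time passes only in rows, so rows that repeat a pose let the fingers close. It gives the time, the measured TCP pose, the force, the opening and the grip force at its end, in the units of the state.
- state(): the state, without advancing time (a new reading comes with each control period).
- camera(name): name is "scene" or "top" or "wrist"; returns the picture (420x560x3 uint8, red, green, blue); there is no depth.
- camera_info(name): a dict with "intrinsics" (3x3 intrinsics, pixels), "rvec" (rotation vector, rad) and "tvec" (3), from world to camera coordinates, as OpenCV has them. Camera axes: x right, y down, z forward; pixel columns grow to the right and rows downward; lengths in mm; the calibration is good to about 2 mm. A picture is of the moment at which its call begins: read the wrist's pose just before it. camera_info takes no time and is no camera call; for the wrist camera it gives the pose at the moment of the call.
- sign_off(): hands the job in; it is judged then, once.
The state is a dict: "t": time; "qpos": joint angles; "qvel": joint speeds; "joint_torque": joint torques, N m; "tool_pos": TCP position; "orientation": TCP orientation; "contact_force": force on the tool from outside, world axes, zero at the start; "moment": the same for the moment, N m; "grip_width": opening from 0.0 (shut) to 1.0 (fully open); "grip_force": force on a finger pad.
Only numpy, scipy, OpenCV 4.12 (cv2) and the standard library are available. Lean on these libraries where they do the work, as an engineer would, in place of code of your own. Each camera call takes 0.05 s, during which the arm holds its last target. There are 200 camera calls.

## Working session

There is one attempt and no reset: what is moved stays moved. The work goes in short steps, Python scripts to look and compute and a tool call to move; the robot and the scene stay as the last step left them, time stands still between calls to the robot, and variables do not carry over. Pictures are saved under pics/ and viewed, at most 10 in all, crops included, and the job is handed in when it is done.

Besides the shell and the picture viewer there is one more tool, called as name(argument=value, ...) on one line, values as JSON. move_arm: Moves the arm, as the interface text tells. Its arguments: {"type":"object","properties":{"series":{"type":"string"},"squeeze":{"type":"number"}},"required":["series"]}

```bash
mkdir -p pics; ls; python3 - <<'E'
from plant import *
import cv2,numpy as np
a=camera("scene");b=camera("top")
cv2.imwrite("pics/scene0.png",a[:,:,::-1]);cv2.imwrite("pics/top0.png",b[:,:,::-1])
for n in("scene","top","wrist"):
  c=camera_info(n);print(n,np.round(c["intrinsics"],1).tolist(),np.round(c["rvec"],4),np.round(c["tvec"],1))
s=state();print(s)
E
```

```text
pics
scene [[445.4, 0.0, 277.1], [0.0, 445.4, 204.3], [0.0, 0.0, 1.0]] [ 1.0651 -2.2941  1.0979] [ 96.7 416.5 436.6]
top [[532.2, 0.0, 275.4], [0.0, 532.2, 206.1], [0.0, 0.0, 1.0]] [ 2.1389 -2.1018  0.1226] [-289.2  534.1  861.8]
wrist [[365.0, 0.0, 280.5], [0.0, 365.0, 209.7], [0.0, 0.0, 1.0]] [-2.4433 -1.5475 -0.2199] [-573.6  -33.1  391.9]
{'t': 0.1, 'qpos': array([ 9.18937089e-01,  1.59001431e-01,  1.59804712e+00, -1.53803632e-05,
        1.38623425e+00, -2.10137376e-01]), 'qvel': array([-0.00060119, -0.00104415, -0.00230798, -0.0002701 , -0.00072849,
        0.00080442]), 'joint_torque': array([-1.36323884e-03, -3.86505926e+01, -3.22958958e+01,  7.02441414e-02,
        3.39880027e-02, -4.83291819e-05]), 'tool_pos': array([245.59948729, 519.45852996, 301.838254  ]), 'orientation': array([-3.13993653e+00, -3.37773372e-04,  2.69987335e+00]), 'contact_force': array([0.90900303, 1.17381786, 0.50453243]), 'moment': array([ 0.02583748,  0.04406928, -0.02841112]), 'grip_force': 0.0, 'grip_width': 1.0034078653336584}
```

View pics/top0.png

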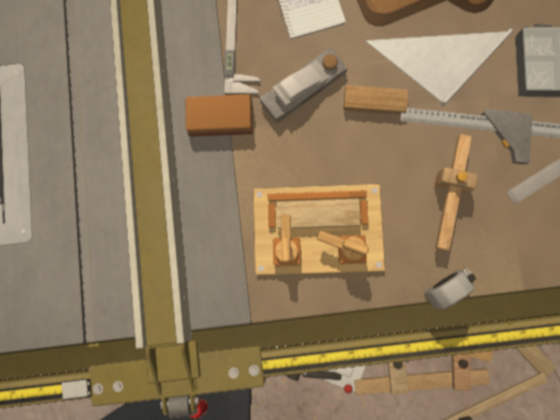

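View pics/scene0.png

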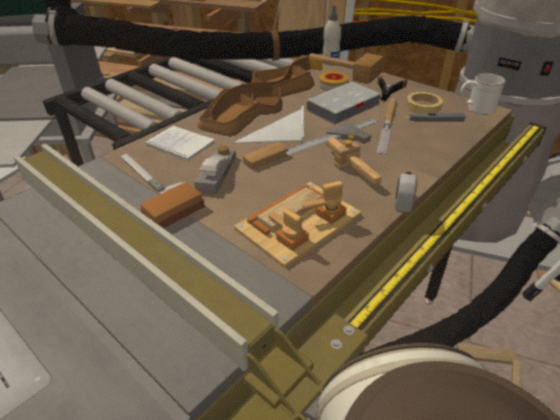

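The top view shows the jig at about (255–384, 185–274). The set peg is near (287,250) with its finger pointing up the image. The loose peg is near (352,246) with its finger swung left to about (320,236). Next I measure the board and the loose peg.

```bash
cat >h.py <<'E'
import cv2,numpy as np
from plant import *
def cam(n):
    c=camera_info(n);R=cv2.Rodrigues(np.array(c["rvec"],float))[0];return np.array(c["intrinsics"]),R,np.array(c["tvec"],float).ravel()
def plane(C,uv,z):
    K,R,t=C;d=R.T@np.linalg.inv(K)@np.array([uv[0],uv[1],1.]);o=-R.T@t
    return o+d*(z-o[2])/d[2]
def proj(C,p):
    K,R,t=C;q=K@(R@np.asarray(p,float)+t);return q[:2]/q[2]
E
python3 - <<'E'
from h import *
im=cv2.imread("pics/top0.png");C=cam("top");S=cam("scene")
hsv=cv2.cvtColor(im,cv2.COLOR_BGR2HSV)
m=((hsv[...,2]>150)&(hsv[...,1]>60)).astype(np.uint8)
m[:180]=0;m[280:]=0;m[:,:245]=0;m[:,395:]=0
m=cv2.morphologyEx(m,cv2.MORPH_CLOSE,np.ones((9,9)))
cs=max(cv2.findContours(m,0,2)[0],key=cv2.contourArea)
r=cv2.minAreaRect(cs);bx=cv2.boxPoints(r);print(r)
W=np.array([plane(C,p,12) for p in bx]);print(np.round(W,1).tolist(),[round(float(np.linalg.norm(W[i]-W[i-1])),1) for i in range(4)])
c=W.mean(0);
e=[W[i]-W[i-1] for i in range(4)];L=max(e,key=np.linalg.norm)
# jig +x is image up
up=plane(C,(320,150),12)-plane(C,(320,250),12)
y=L/np.linalg.norm(L);x=np.cross(y,[0,0,1]);
if x@up<0:x=-x;y=-y
print("c",c,"yaw",np.arctan2(x[1],x[0]))
g=lambda a,b,z:c*[1,1,0]+a*x+b*y+[0,0,z]
big=cv2.resize(im[180:280,245:395],None,fx=5,fy=5,interpolation=3)
for p in [g(-38,-55,91),g(-38,-55,47),g(-38,55,79),g(-75,-110,12),g(75,110,12),g(75,-110,12),g(-75,110,12)]:
    u=(proj(C,p)-[245,180])*5;cv2.circle(big,tuple(int(v) for v in u),4,(255,0,0),1)
    print(np.round(p,1),np.round(proj(C,p),1),np.round(proj(S,p),1))
cv2.imwrite("pics/top1.png",big)
sc=cv2.imread("pics/scene0.png")[170:270,225:375];b2=cv2.resize(sc,None,fx=5,fy=5,interpolation=3)
for p in [g(-38,-55,91),g(-38,55,79),g(-75,-110,12),g(75,110,12),g(75,-110,12),g(-75,110,12)]:
    u=(proj(S,p)-[225,170])*5;cv2.circle(b2,tuple(int(v) for v in u),4,(255,0,0),1)
cv2.imwrite("pics/scene1.png",b2)
E
```

```text
((316.0, 227.0), (94.0, 142.0), 90.0)
[[588.3, -224.6, 12.0], [591.3, -471.3, 12.0], [429.7, -469.4, 12.0], [425.0, -229.4, 12.0]] [163.4, 246.8, 161.7, 240.0]
c [ 508.57928594 -348.65734196   12.        ] yaw 0.012242056016206515
[ 471.3 -404.1   91. ] [352.9 244.7] [330.8 183.4]
[ 471.3 -404.1   47. ] [350.1 247. ] [329.5 201.2]
[ 469.9 -294.1   79. ] [282.4 245. ] [288.5 212. ]
[ 434.9 -459.6   12. ] [381.1 270.7] [360.1 211.9]
[ 582.2 -237.7   12. ] [252.4 183.5] [231.  222.5]
[ 584.9 -457.7   12. ] [379.1 183.5] [309.8 180.5]
[ 432.2 -239.6   12. ] [251.1 269.8] [279.4 262.9]
```

View pics/top1.png

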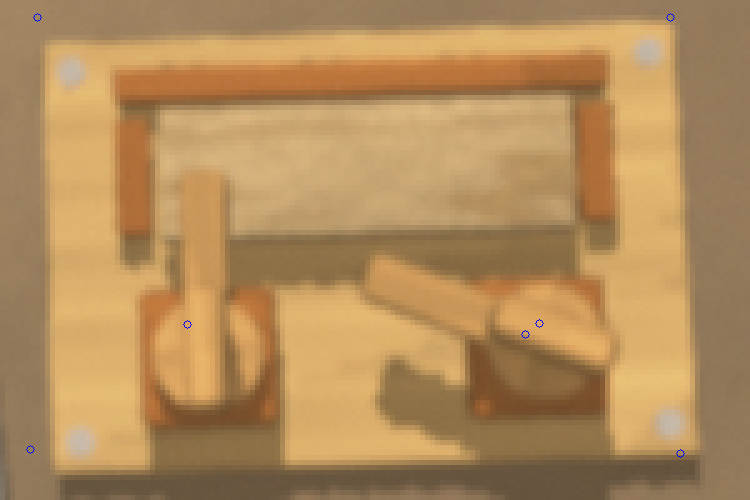

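View pics/scene1.png

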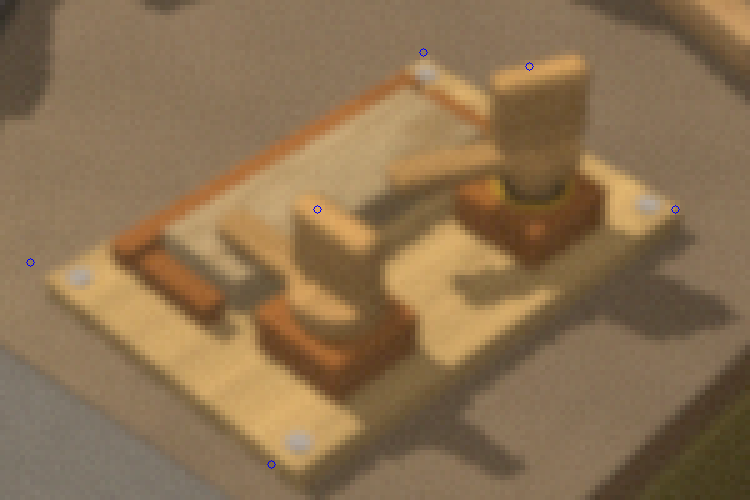

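The 5x crops show the board corners at crop pixels (45,42), (673,22), (698,452) and (55,472) in the top view. My mask box was skewed, so I refit from these corners. The loose wing's top face runs from (500,305) to (612,350) in the top crop and is centred at about (538,66) in the scene crop.

```bash
cat >>h.py <<'E'
def tri(A,a,B,b):
    rows=[];r=[]
    for C,u in((A,a),(B,b)):
        K,R,t=C;P=K@np.c_[R,t]
        for k in(0,1):
            q=u[k]*P[2]-P[k];rows.append(q[:3]);r.append(-q[3])
    return np.linalg.lstsq(np.array(rows),np.array(r),rcond=None)[0]
E
python3 - <<'E'
from h import *
C=cam("top");S=cam("scene")
T=lambda x,y:((x+.5)/5-.5+245,(y+.5)/5-.5+180)
U=lambda x,y:((x+.5)/5-.5+225,(y+.5)/5-.5+170)
W=np.array([plane(C,T(*p),12) for p in[(45,42),(673,22),(698,452),(55,472)]])
M=np.array([[75,110],[75,-110],[-75,-110],[-75,110]],float)
print(np.round(W,1).tolist(),[round(float(np.linalg.norm(W[i]-W[i-1])),1) for i in range(4)])
H=M-M.mean(0);Q=W[:,:2]-W[:,:2].mean(0)
a=np.arctan2((H[:,0]*Q[:,1]-H[:,1]*Q[:,0]).sum(),(H*Q).sum());c=W[:,:2].mean(0)
R=np.array([[np.cos(a),-np.sin(a)],[np.sin(a),np.cos(a)]])
print("jig",c,"yaw",a,"resid",np.round(W[:,:2]-(c+M@R.T),1).tolist())
peg=c+R@[-38,-55];print("peg",peg,"set",c+R@[-38,55])
# check wing tops, two-view
print("wing top tri",tri(C,T(556,324),S,U(540,67)), "set", tri(C,T(204,290+50),S,U(336,223)))
p1,p2=plane(C,T(503,308),91),plane(C,T(612,350),91);print("wing",p1,p2,(p1+p2)/2)
f=plane(C,T(372,275),57);d=f[:2]-peg;print("finger tip",f,np.linalg.norm(d),"angle rel jig",np.arctan2(d[1],d[0])-a)
d=(p1-p2);print("wing ang",np.arctan2(d[1],d[0])-a)
print(state()["tool_pos"],state()["orientation"])
E
```

```text
[[574.2, -240.0, 12.0], [584.1, -457.8, 12.0], [436.3, -464.8, 12.0], [425.4, -247.5, 12.0]] [149.1, 218.0, 148.0, 217.6]
jig [ 504.99564759 -352.52742029] yaw 0.047927831831305716 resid [[-0.4, -1.0], [-1.1, 1.0], [0.9, 1.2], [0.5, -1.2]]
peg [ 469.67430538 -409.28482319] set [ 464.40426203 -299.41113825]
wing top tri [ 471.70709612 -409.00690247   89.42740974] set [ 466.24089557 -298.85303589   73.47883278]
wing [ 476.50273943 -392.21848083   91.        ] [ 464.00708028 -425.9035285    91.        ] [ 470.25490986 -409.06100467   91.        ]
finger tip [ 489.72396216 -352.76618398   57.        ] 59.96953656538227 angle rel jig 1.181973526540801
wing ang 1.1676482518155296
[245.59948729 519.45852996 301.838254  ] [-3.13993653e+00 -3.37773372e-04  2.69987335e+00]
```

move_arm(series="5.5 -60 -74.4 3 0 0 1.477; 5.5 -60 -74.4 3 0 0 1.477; 5.5 -60 -74.4 3 0 0 1.477; 5.5 -60 -74.4 3 0 0 1.477; 5.5 -60 -74.4 3 0 0 1.477; 5.5 -60 -74.4 3 0 0 1.477; 5.5 -60 -74.4 3 0 0 1.477; 5.5 -60 -74.4 3 0 0 1.477; 5.5 -60 -74.4 3 0 0 1.477; 5.5 -60 -74.4 3 0 0 1.477; 5.5 -60 -74.4 3 0 0 1.477; 5.5 -60 -74.4 3 0 0 1.477; 5.5 -60 -74.4 3 0 0 1.477; 5.5 -60 -74.4 3 0 0 1.477; 5.5 -60 -74.4 3 0 0 1.477; 5.5 -60 -74.4 3 0 0 1.477; 5.5 -60 -74.4 3 0 0 1.477; 5.5 -60 -74.4 3 0 0 1.477; 5.5 -60 -74.4 3 0 0 1.477; 5.5 -60 -74.4 3 0 0 1.477", squeeze=40)

```text
t: 1.77
tool_pos: [441.1, -292.0, 275.9]
orientation: [-3.141, -0.0, 1.222]
contact_force: [1.1, 0.8, -0.5]
grip_width: 0.596
grip_force: 0.0
```

move_arm(series="5.5 -10.1 6.7 5.6 0 0 0; 5.5 -10.1 6.7 5.6 0 0 0; 5.5 -10.1 6.7 5.6 0 0 0; 5.5 -10.1 6.7 5.6 0 0 0; 5.5 -10.1 6.7 5.6 0 0 0; 5.5 -10.1 6.7 5.6 0 0 0")

```text
t: 2.27
tool_pos: [469.7, -407.0, 220.2]
orientation: [-3.14, -0.001, 1.223]
contact_force: [-0.2, 0.5, 0.7]
grip_width: 0.603
grip_force: 0.0
```

```bash
python3 - <<'E'
from h import *
s=state();a=camera("wrist");cv2.imwrite("pics/w1.png",a[:,:,::-1])
C=cam("wrist");print(s["tool_pos"],s["orientation"],s["qpos"],s["contact_force"])
print(proj(C,(470.3,-409.1,91)))
E
```

```text
[ 469.65739727 -407.04256094  220.22124722] [-3.14034002e+00 -1.17928451e-03  1.22257490e+00] [-9.08363839e-01  3.48011029e-01  1.53817320e+00  3.50642052e-04
  1.25709621e+00 -5.60251631e-01] [-0.20930785  0.54223757  0.7457975 ]
[280.49329305 238.48166145]
```

View pics/w1.png

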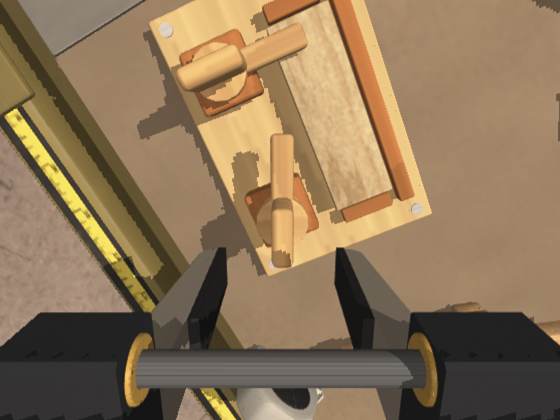

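The wrist view shows the loose wing vertical in the image, centred at about (283,233) against a prediction of (280.5,238.5). That is aligned to about 2 mm, so I descend and grip.

move_arm(series="5.5 -0.2 0.2 4 0 0 0; 5.5 -0.2 0.2 6 0 0 0; 5.5 -0.2 0.2 7.3 0 0 0; 5.5 -0.2 0.2 7.3 0 0 0; 0.5 -0.2 0.2 7.3 0 0 0; 0.5 -0.2 0.2 7.3 0 0 0; 0.5 -0.2 0.2 7.3 0 0 0; 0.5 -0.2 0.2 7.3 0 0 0; 0.5 -0.2 0.2 7.3 0 0 0; 0.5 -0.2 0.2 7.3 0 0 0; 0.5 -0.2 0.2 7.3 0 0 0; 0.5 -0.2 0.2 7.3 0 0 0", squeeze=40)

```text
t: 3.32
tool_pos: [469.9, -410.0, 147.3]
orientation: [-3.138, -0.0, 1.223]
contact_force: [-5.6, 1.0, 1.3]
grip_width: 0.149
grip_force: 40.0
```

move_arm(series="0.5 0 -0.1 0.2 0 0 0; 0.5 0 -0.1 0.4 0 0 0.04; 0.5 0 -0.1 0.6 0 0 0.1; 0.5 0 -0.1 0.7 0 0 0.18; 0.5 0 -0.1 0.8 0 0 0.26; 0.5 0 -0.1 0.8 0 0 0.34; 0.5 0 -0.1 0.8 0 0 0.4", squeeze=50)

```text
t: 3.9
tool_pos: [469.5, -409.9, 139.9]
orientation: [-3.14, 0.001, 0.819]
contact_force: [-4.3, 1.5, 3.9]
grip_width: 0.15
grip_force: 50.0
```

move_arm(series="0.5 0 -0.1 0.1 0 0 0.1; 0.5 0 -0.1 0.2 0 0 0.2; 0.5 0 -0.1 0.3 0 0 0.3; 0.5 0 -0.1 0.4 0 0 0.4; 0.5 0 -0.1 0.5 0 0 0.5; 0.5 0 -0.1 0.6 0 0 0.6; 0.5 0 -0.1 0.7 0 0 0.7; 0.5 0 -0.1 0.75 0 0 0.77; 0.5 0 -0.1 0.75 0 0 0.77; 0.5 0 -0.1 0.75 0 0 0.77")

```text
t: 4.73
tool_pos: [469.4, -409.5, 136.0]
orientation: [-3.141, 0.001, 0.053]
contact_force: [-9.0, 7.6, 24.0]
grip_width: 0.152
grip_force: 50.0
```

move_arm(series="0.5 0 0 0.1 0 0 0; 0.5 0 0 0.1 0 0 0; 0.5 0 0 -0.2 0 0 0; 0.5 0 0 -0.3 0 0 0; 3 0 0 -0.3 0 0 0; 5.5 0 0 -0.3 0 0 0; 5.5 0 0 -0.3 0 0 0; 5.5 0 0 -0.3 0 0 0; 5.5 0 0 -0.3 0 0 0; 5.5 0 0 -0.3 0 0 0; 5.5 0 0 -4 0 0 0; 5.5 0 0 -8 0 0 0; 5.5 0 0 -12 0 0 0; 5.5 0 0 -15 0 0 0; 5.5 0 0 -15 0 0 0; 5.5 0 0 -15 0 0 0")

```text
t: 6.07
tool_pos: [470.1, -410.1, 284.7]
orientation: [3.137, -0.003, 0.053]
contact_force: [0.5, -0.1, -0.1]
grip_width: 0.597
grip_force: 0.0
```

```bash
python3 - <<'E'
from h import *
s=state();a=camera("wrist");cv2.imwrite("pics/w2.png",a[:,:,::-1])
b=camera("scene")[170:270,225:375,::-1];cv2.imwrite("pics/s2.png",cv2.resize(b,None,fx=5,fy=5,interpolation=3))
print(s["tool_pos"],s["orientation"],s["contact_force"],s["t"])
E
```

```text
[ 470.11452069 -410.08382018  284.7148768 ] [ 3.13726311e+00 -3.05170258e-03  5.28544261e-02] [ 0.47446476 -0.11849313 -0.09739942] 6.0667
```

View pics/w2.png

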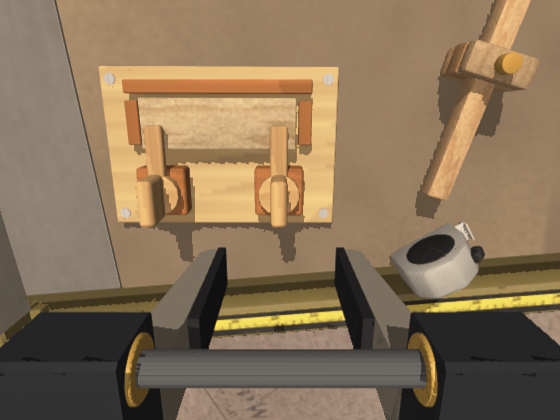

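View pics/s2.png

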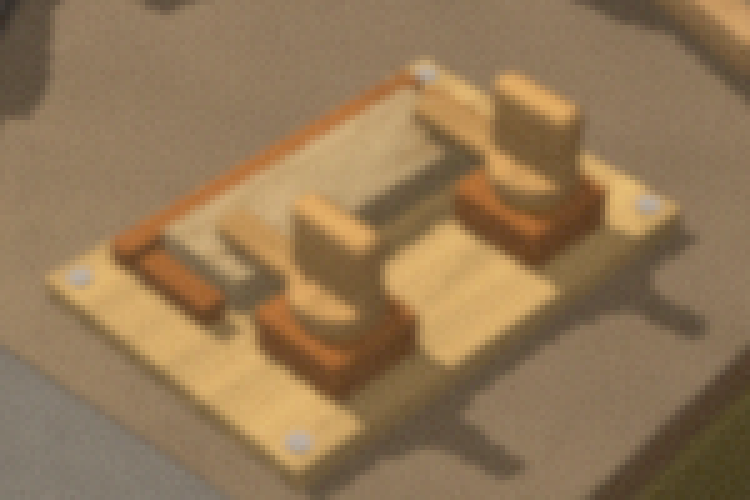

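Both views show the loose peg as low as the set peg, with its finger parallel to the other. In the wrist view the finger is straight up the image at (279,125–225). The offcut is in place and the gripper is clear, so I hand in.

```bash
python3 -c "
from plant import *
print(sign_off())"
```

```text
the job is handed in; nothing more can be done
None
```

I pressed the loose peg about 11 mm of its 12 mm while turning it, released it with its finger square across the offcut and the offcut still in the jig, and handed the job in at about 6 s; sign-off gave no verdict.

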